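# Load a spray can into the bench shaker and clamp it down

## Task

Take the blue spray can from the counter rack and lay it in the sloping cradle of the paint shaker, base down against the foot stop and cap at the upper end, keeping hold of it until it rests in the saddles rather than dropping it in. Then swing the yellow clamp with the red handle fully down over the can and let go, leaving the red can, the discs and the carton where they are.

Things in the scene. Friction and masses are not known exactly. Their poses are not given: they have to be found in the camera images.
- can: The blue spray can to load: 52 mm diameter, 180 mm long, about 0.3 kg; straight body (blue with a paper band) for 140 mm from the base, then a blue cap 44 mm in diameter. Starts lying level in either place of the rack. Origin on the can's axis, 70 mm from the base; x axis along the can towards the cap. It may be rolled about x.
- can_base (a point): Centre of the can's flat base, on its axis (x = -70 mm in the can's frame).
- can_cap (a point): Centre of the end of the can's cap, on its axis (x = +110 mm in the can's frame).
- other_can: A red spray can with a red cap, same size and frame as the blue can, lying in the other place of the rack; leave it alone.
- rack: Fixed grey plate 150 x 210 x 8 mm on the table, origin under its centre. Two places, at y = +60 and -60 mm of its frame, each two black V saddles 20 mm wide at x = +-45 mm, hold a can along the rack's x, cap to +x, its axis 58 mm above the table. In the 70 mm between the saddles the can's sides are free down to the plate.
- shaker: Fixed blue base of the bench paint shaker, 250 x 170 mm on the table, carrying the white sloping cradle and the clamp. Origin on the table; x axis horizontal, towards the high end (to the robot's right), z up.
- cradle: White cradle rising 30 degrees along the shaker's x. Origin: where the centre of the can's base belongs, at the steel foot stop (64 mm wide, up to z 12 mm), 60 mm above the table. x: up the slope, the seated can's axis; y: level, across; z: square to the slope, upwards. Black V saddles, 20 mm wide, centred at x 25 and 115 mm; between them fingers have 70 mm, free down to the deck at z -50 mm.
- clamp (a joint): Angle of the clamp, rad: 0 fully down over the can, grows as it swings up from the can towards the cradle's high end (starts at 1.75 to 2.15, stop at 2.3). It turns about the cradle's +y axis. Stiff hinge: it stays where it is left and takes about 3 to 5 N at the handle.
- clamp_hinge (a point): Point on the clamp's hinge axis midway across, at x = 205, z = 43 mm of the cradle frame, between brackets at y = +-58 mm that reach up to z = 57 mm.
- clamp_handle (a point): Middle of the clamp's red handle: bar 16 mm in diameter along the cradle's y, free for 80 mm between two yellow arms (12 mm bars at y +-48 mm), 122 mm from the hinge axis. Closed it is at x 85, z 65 mm of the cradle, 31 mm clear above the can. A yellow cross strip with a black pad, 40 mm nearer the hinge, then stands 2 mm above the seated can.
- discs: Stack of black cutting discs, 115 mm diameter, 20 mm high, on the counter; leave alone. Origin at the centre of the underside.
- carton: Brown carton 120 x 80 x 60 mm on the counter; leave alone. Origin at the centre of the underside.

How it is judged (in metres and radians):
On the way, in this order (a step that is already met when the one before it is completed fails the run):
1. the blue can is laid in the cradle, cap up the slope, still in the fingers (axis within 10 mm of its seat at both ends, base within 16 mm of the foot stop) (x of can_base in the frame of cradle between -0.004 and 0.016 m and y of can_base in the frame of cradle between -0.01 and 0.01 m and z of can_base in the frame of cradle between -0.01 and 0.01 m and y of can_cap in the frame of cradle between -0.01 and 0.01 m and z of can_cap in the frame of cradle between -0.01 and 0.01 m and x of can_cap in the frame of cradle above 0.15 m and contact force between the fingers and can above 0.5 N), for 0.1 s.
2. the clamp is fully down (under 0.06 rad) over the seated can (x of can_base in the frame of cradle between -0.004 and 0.012 m and y of can_base in the frame of cradle between -0.006 and 0.006 m and z of can_base in the frame of cradle between -0.006 and 0.006 m and y of can_cap in the frame of cradle between -0.006 and 0.006 m and z of can_cap in the frame of cradle between -0.006 and 0.006 m and x of can_cap in the frame of cradle above 0.15 m and value of joint clamp below 0.06 rad), for 0.2 s.
At the end, for the whole second after the job is handed in: The blue can lies at rest in the cradle's saddles, cap up the slope, axis within 6 mm of its seat at both ends and base within 12 mm of the foot stop; the clamp is down (under 0.06 rad); the red can, discs and carton are within 20 mm of where they started (all of step 2 and linear speed of can below 0.02 m/s and distance of each of other_can, discs, carton from where it was at the start of the episode below 0.02 m); the robot touches nothing.
It fails at once if a bystander (red can, discs, carton) is shifted by more than 40 mm (distance of any of other_can, discs, carton from where it was at the start of the episode above 0.04 m).
It also fails if it takes over 66 s, if anything falls off the work surface, if the arm or the gripper's body presses on something with over 40 N, if the wrist force passes 120 N, or if a joint passes its speed limit or range.

## Robot

A 6-joint arm with a two-finger parallel gripper is mounted at the origin on the work surface. World frame = base frame: x ahead of the robot, y to its left, z up, the work surface at z = 0. Lengths are in mm, angles in rad, forces in N, time in s.
With the tool pointing down it reaches from about 275 to 1000 mm from the base axis. Payload 8.4 kg.
Tool frame: the origin (TCP) lies at the very end of the fingers, on their centre line; the grasp point (between the pads) lies 19 mm behind it; z points along the fingers, y is the line along which they close (so a half turn about z gives the same grasp; the last joint's range is limited). The gripper opens to 85 mm and grips with 20 to 120 N. Pads are 22 mm wide; open, the fingers measure 114 mm over their backs; the gripper's body (76 mm by 85 mm) begins 54 mm behind the grasp point. The pads swing forward as they close: fully open they stand 13 mm farther back than shut.
Start: joints at [1.173, 0.353, 1.633, -0, 1.155, -0.002], TCP at [240.965, 576.683, 231.281] pointing down, gripper open.
Joint ranges: [-2.63, 2.63], [-0.92, 2.1], [0.06, 2.66], [-1.3, 4.44], [0, 2.69], [-3.02, 3.02]. Speed limits (rad/s): [2.22, 2.22, 2.79, 3.14, 3.14, 3.14].

## Interface

Orientations are given as a unit quaternion [w, x, y, z].
In Python, from station import robot, eyes, job_done gives the robot as it stands.
- The arm moves only by the shell command python3 -m crank 'ROWS' [OPENING] [FORCE]. ROWS is JSON, a list of rows, each an object with "slide": the shift along the world's x, y, z scaled (see below), a list of three; "turn": the turn about the world's z scaled (see below). A call has 1 to 5 rows; each row shifts and turns the commanded pose from where the row before left it; what a row does not reach is not made up. The controller multiplies each number of a shift by 0.3 m and each number of a turn by 180 degrees. A row lasts 1/10 s, in which the tool goes at most 50 mm and 8.59 degrees, less where a joint would pass 70% of its speed; a pose out of reach is approached as far as the arm can. A call with a number of a shift or a turn outside -1 to 1 is refused whole. A call with a gripper value outside its range is refused whole. OPENING is the opening, from -1 (shut) to 1 (fully open), set as the call begins (- or left out, the last holds). The fingers move at their own pace and stop on an object; FORCE is the grip in N (left out, the last holds). Time passes only in rows, so rows that do not move let the fingers close. It gives the time, the measured TCP pose, the force, the opening and the grip force at its end, in the units of the state.
- robot.read_state(): the state, without advancing time (a new reading comes with each control period).
- eyes.get_image(name): name is "scene" or "side" or "wrist"; returns the picture (420x560x3 uint8, blue, green, red); there is no depth.
- eyes.camera_info(name): a dict with "fov_y" (degrees; the focal length in pixels is half the picture's height over the tangent of half this angle, whatever the lens; pixels are square), "cx", "cy" (the principal point, pixels), "rvec" (rotation vector, rad) and "tvec" (3), from world to camera coordinates, as OpenCV has them. Camera axes: x right, y down, z forward; pixel columns grow to the right and rows downward; lengths in mm; the calibration is good to about 2 mm. A picture is of the moment at which its call begins: read the wrist's pose just before it. camera_info takes no time and is no camera call; for the wrist camera it gives the pose at the moment of the call.
- job_done(): hands the job in; it is judged then, once.
The state is a dict: "clock": time; "qpos": joint angles; "qd": joint speeds; "effort": joint torques, N m; "tool_pos": TCP position; "ee_rot": TCP orientation; "force": force on the tool from outside, world axes, zero at the start; "moment": the same for the moment, N m; "opening": finger opening in mm; "finger_force": force on a finger pad.
Only numpy, scipy, OpenCV 4.12 (cv2) and the standard library are available. Lean on these libraries where they do the work, as an engineer would, in place of code of your own. Each camera call takes 0.05 s, during which the arm holds its last target. There are 200 camera calls.

## Working session

There is one attempt and no reset: what is moved stays moved. The work goes in short steps, Python scripts to look and compute and a shell command to move; the robot and the scene stay as the last step left them, time stands still between calls to the robot, and variables do not carry over. Pictures are saved under pics/ and viewed, at most 10 in all, crops included, and the job is handed in when it is done.

```bash
mkdir -p pics; ls
python3 - <<'E'
from station import robot, eyes
import cv2
print(robot.read_state())
for n in ("scene","side","wrist"):
    print(n,eyes.camera_info(n)); cv2.imwrite(f"pics/{n}0.png",eyes.get_image(n))
a=cv2.imread("pics/scene0.png")
E
```

```text
pics
{'clock': 0.0, 'qpos': array([ 1.17262628e+00,  3.53657035e-01,  1.63415681e+00, -3.41867748e-05,
        1.15516370e+00, -2.36396444e-03]), 'qd': array([9.87299157e-05, 1.16520475e-03, 2.60396473e-04, 7.74760692e-05,
       8.58397267e-04, 1.44260652e-04]), 'effort': array([ 2.06804078e-03, -6.05237246e+01, -3.42077780e+01,  4.07385814e-04,
        9.13798925e-03, -2.49774388e-05]), 'tool_pos': array([240.77386877, 576.24286703, 230.54641373]), 'ee_rot': array([-1.22428739e-04,  1.96606910e-01,  9.80482148e-01, -6.81719314e-04]), 'force': array([-1.24947528,  0.30480046, -0.48299264]), 'moment': array([ 0.0059406 ,  0.0162237 , -0.02527674]), 'finger_force': 0.0, 'opening': 85.17912545370726}
scene {'fov_y': 50.24053810626567, 'cx': 279.90318262072276, 'cy': 207.868997199084, 'rvec': array([ 2.0463435 ,  1.19812348, -0.54285604]), 'tvec': array([-258.0317155 , -205.78353509, 1905.38770604])}
side {'fov_y': 42.51808746181402, 'cx': 278.41090750348684, 'cy': 212.93411712502763, 'rvec': array([ 2.03740386, -0.84680441,  0.45361337]), 'tvec': array([-343.51373432,  329.75605699, 1167.99909491])}
wrist {'fov_y': 65.24016741510928, 'cx': 279.8144335941082, 'cy': 203.36799689582182, 'rvec': array([-2.39071538, -1.59374104, -0.24539247]), 'tvec': array([-624.72009427,  -39.62381028,  380.06437625])}
```

View pics/scene0.png

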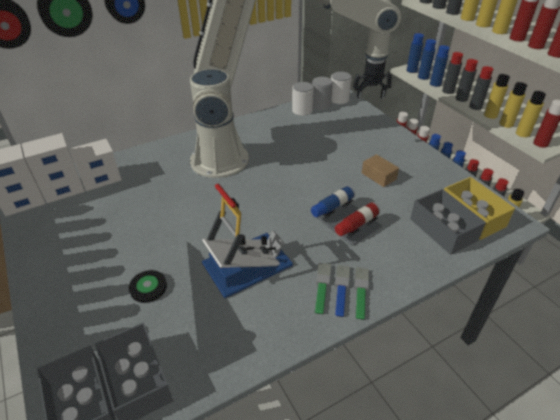

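View pics/side0.png

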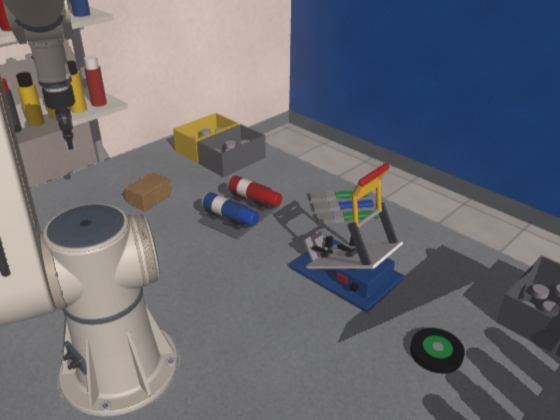

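```bash
cat > h.py <<'E'
import numpy as np, cv2
from station import robot, eyes
def cam(n, info=None):
    i=info or eyes.camera_info(n); f=210/np.tan(np.radians(i["fov_y"]/2))
    R=cv2.Rodrigues(i["rvec"])[0]; K=np.array([[f,0,i["cx"]],[0,f,i["cy"]],[0,0,1]])
    return K,R,np.array(i["tvec"])
def ray(c,p):
    K,R,t=c; d=R.T@np.linalg.solve(K,[p[0],p[1],1]); return -R.T@t, d/np.linalg.norm(d)
def onz(c,p,z):
    o,d=ray(c,p); return o+d*(z-o[2])/d[2]
def tri(obs):
    A=np.zeros((3,3)); b=np.zeros(3); L=[ray(c,p) for c,p in obs]
    for o,d in L:
        M=np.eye(3)-np.outer(d,d); A+=M; b+=M@o
    x=np.linalg.solve(A,b); return x,[round(float(np.linalg.norm(np.cross(d,x-o))),1) for o,d in L]
def proj(c,X):
    K,R,t=c; q=K@(R@np.asarray(X,float)+t); return q[:2]/q[2]
def hsv(im): return cv2.cvtColor(im,cv2.COLOR_BGR2HSV)
E
python3 - <<'E'
from h import *
S,D=cam("scene"),cam("side")
for n,z,ps,pd in [("blue mid",58,(333,202),(230,209)),("red mid",58,(357,219),(255,191)),("handle mid",0,(226,196),(374,174)),
  ("discs",20,(148,285),(437,348)),("carton",60,(380,170),(148,190)),("bandblue",0,(345,195),(221,206)),("hinge arm",0,(0,0),(0,0))]:
    if ps[0]: print(n,np.round(onz(S,ps,z)),np.round(onz(D,pd,z)),tri([(S,ps),(D,pd)]))
a=cv2.imread("pics/scene0.png")[150:310,180:400]; b=cv2.imread("pics/side0.png")[150:310,190:410]
cv2.imwrite("pics/crop0.png",np.vstack([cv2.resize(x,None,fx=3.6,fy=1.87*1,interpolation=3) if 0 else cv2.resize(x,(412,300),interpolation=3) for x in(a,b)]))
E
```

```text
blue mid [519. 226.  58.] [513. 223.  58.] (array([516.41843563, 227.23974983,  54.89326138]), [0.6, 0.6])
red mid [633. 248.  58.] [632. 243.  58.] (array([633.64008884, 246.42030793,  57.35002189]), [1.5, 1.5])
handle mid [233. -72.   0.] [1060.  104.    0.] (array([ 589.72420245, -200.02532759,  319.43226968]), [1.1, 1.1])
discs [ 524. -463.   20.] [ 511. -468.   20.] (array([ 517.75373038, -463.92845196,   12.58640125]), [1.4, 1.4])
carton [455. 489.  60.] [403. 475.  60.] (array([426.24377813, 516.64041752,  30.95348235]), [0.4, 0.4])
bandblue [455. 329.   0.] [559. 322.   0.] (array([513.76066868, 274.71519943,  54.22715746]), [11.1, 11.1])
```

View pics/crop0.png

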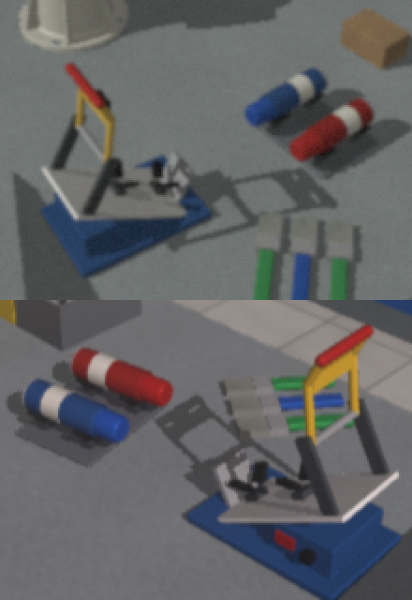

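Blue can is left/near (centre ≈ (516,227), cap towards -y); red farther out at x≈633; shaker near (590,-150), high end to the right; discs and carton are clear. Moving above the rack.

```bash
R='{"slide":[0.09,-0.12,0.0],"turn":-0.0372}'; python3 -m crank '[{"slide":[0.09,-0.12,0.0],"turn":-0.037},{"slide":[0.09,-0.12,0.0],"turn":-0.037},{"slide":[0.09,-0.12,0.0],"turn":-0.037},{"slide":[0.09,-0.12,0.0],"turn":-0.037},{"slide":[0.09,-0.12,0.0],"turn":-0.037}]'; python3 -m crank '[{"slide":[0.09,-0.12,0.0],"turn":-0.037},{"slide":[0.09,-0.12,0.0],"turn":-0.037},{"slide":[0.09,-0.12,0.0],"turn":-0.037},{"slide":[0.09,-0.12,0.0],"turn":-0.037},{"slide":[0.09,-0.12,0.0],"turn":-0.037}]'
python3 - <<'E'
from h import *
i=eyes.camera_info("wrist"); np.save("w1.npy",i,allow_pickle=True); im=eyes.get_image("wrist"); cv2.imwrite("pics/w1.png",im)
c=cam("wrist",i); s=robot.read_state(); print(s["tool_pos"],s["ee_rot"],-c[1].T@c[2])
E
```

```text
clock: 0.65
tool_pos: [376.6, 395.1, 231.1]
ee_rot: [-0.0, 0.471, 0.882, -0.0]
force: [-0.7, 0.3, -0.2]
opening: 85.4
finger_force: 0.0
clock: 1.15
tool_pos: [511.7, 215.0, 231.2]
ee_rot: [-0.0, 0.704, 0.71, -0.0]
force: [0.7, 0.8, -0.4]
opening: 85.5
finger_force: 0.0
[515.30225686 210.49754804 231.35080359] [ 1.79140713e-03  7.07362321e-01  7.06848879e-01 -2.84453704e-05] [511.2343269  293.7087439  373.36228805]
```

View pics/w1.png

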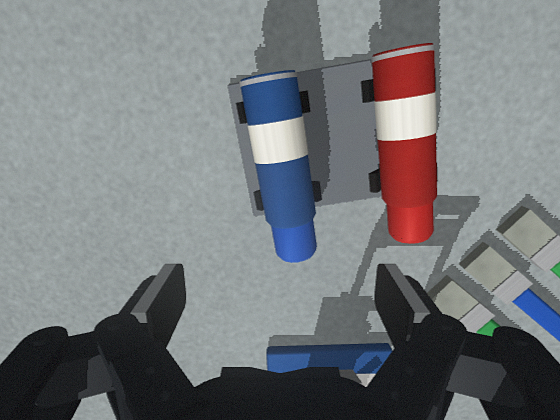

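```bash
cat > can.py <<'E'
from h import *
def blue_mask(im):
    h=hsv(im); return ((h[...,0]>100)&(h[...,0]<125)&(h[...,1]>120)&(h[...,2]>50)).astype(np.uint8)
def can_pts(im,roi):
    x0,y0,x1,y1=roi; m=np.zeros(im.shape[:2],np.uint8); m[y0:y1,x0:x1]=blue_mask(im)[y0:y1,x0:x1]
    n,l,s,c=cv2.connectedComponentsWithStats(m)
    return np.vstack([np.argwhere(l==k)[:,::-1] for k in range(1,n) if s[k,4]>60]).astype(np.float32)
E
python3 - <<'E'
from can import *
i=np.load("w1.npy",allow_pickle=True).item(); c=cam("wrist",i)
im=cv2.imread("pics/w1.png"); P=can_pts(im,(225,60,330,270))
L=[];W=[]
for r in range(80,255,4):
    x=P[P[:,1]==r,0]
    if len(x)>8:
        a=onz(c,(x.min(),r),58);b=onz(c,(x.max()+1,r),58); L.append((a+b)/2); W.append((r,round(b[0]-a[0],1)))
L=np.array(L); k=np.polyfit(L[:,1],L[:,0],1); print("x=",k,"at y=215",np.polyval(k,215), "angle",np.degrees(np.arctan(k[0])))
print(W)
print("rows",P[:,1].min(),P[:,1].max(), "base top edge z84?",[np.round(onz(c,(270,r),z)) for r,z in((72,84),(80,84),(222,84),(262,58))])
# height from two fixed views: axis midpoint via min-area-rect
S,D=cam("scene"),cam("side"); o=[]
for n,cc,roi in(("scene",S,(300,180,356,222)),("side",D,(198,190,262,230))):
    q=can_pts(cv2.imread(f"pics/{n}0.png"),roi); b=cv2.minAreaRect(q); print(n,b); o.append((cc,b[0]))
print(tri(o))
E
```

```text
x= [-1.69856062e-01  5.53706132e+02] at y=215 517.1870786475862 angle -9.64002971805838
[(80, np.float64(50.4)), (84, np.float64(42.5)), (88, np.float64(51.7)), (92, np.float64(51.9)), (96, np.float64(52.1)), (100, np.float64(51.3)), (104, np.float64(52.4)), (108, np.float64(51.7)), (112, np.float64(52.8)), (116, np.float64(50.2)), (120, np.float64(32.7)), (160, np.float64(15.5)), (164, np.float64(51.5)), (168, np.float64(50.7)), (172, np.float64(51.9)), (176, np.float64(52.1)), (180, np.float64(51.3)), (184, np.float64(51.5)), (188, np.float64(50.7)), (192, np.float64(51.9)), (196, np.float64(51.1)), (200, np.float64(51.3)), (204, np.float64(51.5)), (208, np.float64(51.7)), (212, np.float64(51.9)), (216, np.float64(49.0)), (220, np.float64(47.2)), (224, np.float64(44.3)), (228, np.float64(43.4)), (232, np.float64(43.6)), (236, np.float64(43.8)), (240, np.float64(44.0)), (244, np.float64(43.1)), (248, np.float64(42.2)), (252, np.float64(40.3))]
rows 70.0 262.0 base top edge z84? [array([503., 314.,  84.]), array([503., 308.,  84.]), array([503., 182.,  84.]), array([502., 127.,  58.])]
scene ((324.6176452636719, 206.02943420410156), (12.347898483276367, 28.81175994873047), 59.036251068115234)
side ((231.0638885498047, 208.86314392089844), (57.391597747802734, 16.13006019592285), 25.016895294189453)
(array([511.19809843, 203.15588647,  57.13447866]), [12.8, 12.8])
```

The wrist picture shows the blue can (axis from ~(268,74) base to ~(295,260) cap), 52 mm wide at z = 58, confirming the height; red can to its right, shaker edge at the bottom.

```bash
python3 -m crank '[{"slide":[0.0,0.03,-0.1],"turn":0.027},{"slide":[0.0,0.03,-0.1],"turn":0.026},{"slide":[0,0,0],"turn":0},{"slide":[0,0,0],"turn":0}]'
python3 - <<'E'
from can import *
s=robot.read_state(); i=eyes.camera_info("wrist"); c=cam("wrist",i); im=eyes.get_image("wrist"); cv2.imwrite("pics/w2.png",im)
print(s["tool_pos"],s["ee_rot"])
P=can_pts(im,(180,0,400,330)); L=[]
for r in range(0,330,4):
    x=P[P[:,1]==r,0]
    if len(x)>30:
        a=onz(c,(x.min(),r),58);b=onz(c,(x.max()+1,r),58)
        if 40<b[0]-a[0]<56: L.append(np.r_[(a+b)/2,b[0]-a[0],r])
L=np.array(L); k=np.polyfit(L[:,1],L[:,0],1); print(k,np.polyval(k,236),np.degrees(np.arctan(k[0])))
print(np.round(L[::3,[4,1,3]],1), P[:,1].min(),P[:,1].max())
E
```

```text
clock: 1.6
tool_pos: [510.6, 234.6, 171.3]
ee_rot: [-0.0, 0.642, 0.767, -0.001]
force: [0.6, 0.1, 1.0]
opening: 85.3
finger_force: 0.0
[510.61365083 234.57929832 171.28174514] [-2.85270706e-04  6.41681970e-01  7.66970436e-01 -7.19984109e-04]
[-1.74278985e-01  5.54482979e+02] 513.3531380013821 -9.886157074730866
[[108.  305.8  50.8]
 [120.  297.2  51.3]
 [132.  288.4  51.1]
 [144.  279.5  50.9]
 [204.  231.2  46.7]
 [216.  221.3  50.5]
 [228.  210.7  50.3]
 [240.  199.8  50. ]
 [252.  188.9  49.8]
 [264.  177.5  49.6]
 [276.  165.9  41.6]
 [288.  154.   42.1]
 [300.  141.7  41.7]] 97.0 317.0
```

```bash
python3 -m crank '[{"slide":[0.009,0.004,-0.15],"turn":0},{"slide":[0,0,-0.15],"turn":0},{"slide":[0,0,-0.15],"turn":0},{"slide":[0,0,0],"turn":0}]'; python3 -m crank '[{"slide":[0,0,0],"turn":0},{"slide":[0,0,0],"turn":0},{"slide":[0,0,0],"turn":0},{"slide":[0,0,0],"turn":0},{"slide":[0,0,0],"turn":0}]' -1 25; python3 -m crank '[{"slide":[0,0,0],"turn":0},{"slide":[0,0,0],"turn":0},{"slide":[0,0,0],"turn":0}]'
```

```text
clock: 2.05
tool_pos: [510.8, 234.5, 32.9]
ee_rot: [-0.002, 0.641, 0.767, -0.003]
force: [-0.1, -0.2, 0.7]
opening: 85.4
finger_force: 0.0
clock: 2.55
tool_pos: [513.1, 236.1, 39.3]
ee_rot: [-0.0, 0.641, 0.767, 0.0]
force: [-9.4, -0.5, 9.0]
opening: 51.4
finger_force: 24.2
clock: 2.85
tool_pos: [513.1, 236.1, 39.3]
ee_rot: [-0.0, 0.641, 0.767, 0.0]
force: [-8.0, -1.2, 9.5]
opening: 51.8
finger_force: 24.2
```

```bash
python3 -m crank '[{"slide":[0,0,0.05],"turn":0},{"slide":[0,0,0.1],"turn":0},{"slide":[0,0,0.15],"turn":0},{"slide":[0,0,0.15],"turn":0},{"slide":[0,0,0.15],"turn":0}]';python3 -m crank '[{"slide":[-0.03,-0.05,0.15],"turn":0},{"slide":[-0.06,-0.1,0.12],"turn":0},{"slide":[-0.06,-0.12,0.1],"turn":0},{"slide":[0,-0.12,0],"turn":0},{"slide":[0,-0.05,0],"turn":0}]';python3 -m crank '[{"slide":[0,0,0],"turn":0},{"slide":[0,0,0],"turn":0},{"slide":[0,0,0],"turn":0}]'
python3 - <<'E'
from h import *
i=eyes.camera_info("wrist"); np.save("w3.npy",i,allow_pickle=True); cv2.imwrite("pics/w3.png",eyes.get_image("wrist"))
s=cv2.resize(eyes.get_image("side")[0:420,140:560],(420,420)); cv2.imwrite("pics/s3.png",s)
E
```

```text
clock: 3.35
tool_pos: [513.9, 235.9, 220.7]
ee_rot: [0.001, 0.641, 0.767, 0.001]
force: [1.5, 0.6, -3.6]
opening: 51.2
finger_force: 28.0
clock: 3.85
tool_pos: [468.5, 101.8, 331.0]
ee_rot: [0.002, 0.641, 0.767, 0.002]
force: [0.3, 0.7, -4.2]
opening: 51.4
finger_force: 28.0
clock: 4.15
tool_pos: [468.9, 104.8, 327.8]
ee_rot: [0.0, 0.641, 0.768, 0.001]
force: [-0.0, 0.7, -4.0]
opening: 51.1
finger_force: 28.0
```

View pics/w3.png

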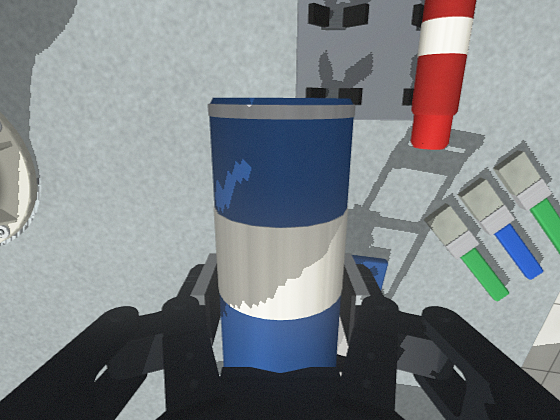

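The can is held level (base rim at row ~100); shaker hidden behind it. I turn the wrist so the camera sees the cradle beside the can.

```bash
python3 -m crank '[{"slide":[0,0,0],"turn":-0.047},{"slide":[0,0,0],"turn":-0.047},{"slide":[0,0,0],"turn":-0.047},{"slide":[0,0,0],"turn":-0.047},{"slide":[0,0,0],"turn":-0.047}]' >/dev/null;python3 -m crank '[{"slide":[0,0,0],"turn":-0.047},{"slide":[0,0,0],"turn":-0.047},{"slide":[0,0,0],"turn":-0.047},{"slide":[0,0,0],"turn":-0.047},{"slide":[0,0,0],"turn":-0.047}]'; python3 -m crank '[{"slide":[0,0,0],"turn":0},{"slide":[0,0,0],"turn":0},{"slide":[0,0,0],"turn":0}]'
python3 - <<'E'
from h import *
i=eyes.camera_info("wrist"); np.save("w4.npy",i,allow_pickle=True); a=eyes.get_image("wrist");cv2.imwrite("pics/w4.png",a)
c=cam("wrist",i); print(-c[1].T@c[2])
E
```

```text
clock: 5.25
tool_pos: [468.8, 104.9, 326.8]
ee_rot: [-0.0, 0.991, 0.134, -0.0]
force: [0.4, 0.4, -4.4]
opening: 51.1
finger_force: 28.0
clock: 5.55
tool_pos: [468.8, 104.4, 326.9]
ee_rot: [-0.0, 0.99, 0.138, -0.0]
force: [1.4, -0.1, -3.5]
opening: 51.6
finger_force: 28.0
[543.93332646 126.50229246 469.0158331 ]
```

View pics/w4.png

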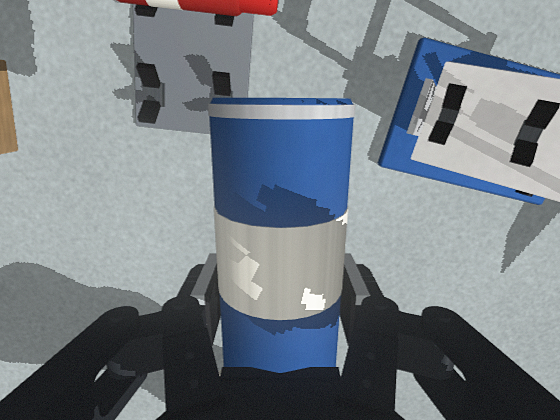

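The picture shows the cradle: foot stop near (424,107), lower saddle pieces (455,97)/(438,128), upper ones (543,118)/(525,150). Take a second place for triangulation.

```bash
python3 -m crank '[{"slide":[0,-0.12,0],"turn":0},{"slide":[0,-0.12,0],"turn":0},{"slide":[0,-0.06,0],"turn":0},{"slide":[0,0,0],"turn":0},{"slide":[0,0,0],"turn":0}]'
python3 - <<'E'
from h import *
i=eyes.camera_info("wrist"); np.save("w5.npy",i,allow_pickle=True); a=eyes.get_image("wrist");cv2.imwrite("pics/w5.png",a)
b=cv2.imread("pics/w4.png")
cv2.imwrite("pics/c45.png",np.vstack([cv2.resize(b[30:180,360:560],(780,290),interpolation=2)[:, :] if 0 else cv2.resize(b[30:180,360:560],(400,300),interpolation=2),cv2.resize(a[30:180,300:500],(400,300),interpolation=2)]))
E
```

```text
clock: 6.1
tool_pos: [468.8, 14.1, 327.0]
ee_rot: [-0.0, 0.991, 0.136, 0.0]
force: [0.1, 0.1, -3.1]
opening: 51.5
finger_force: 28.2
```

View pics/w5.png

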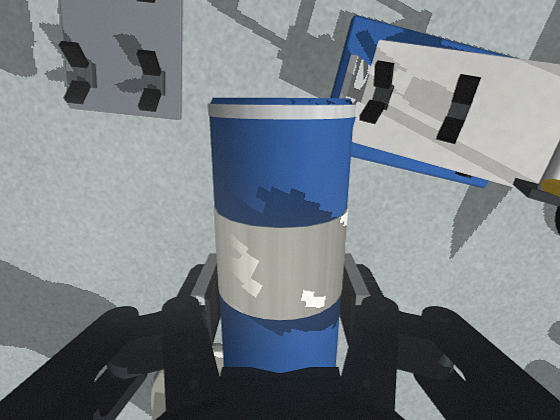

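View pics/c45.png

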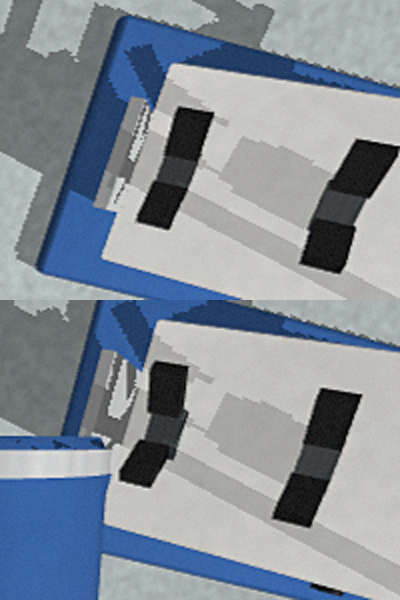

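Run:
```python
from h import *
A=cam("w",np.load("w4.npy",allow_pickle=True).item());B=cam("w",np.load("w5.npy",allow_pickle=True).item())
fa=lambda p:(p[0]/2+359.75,p[1]/2+29.75); fb=lambda p:(p[0]/2+299.75,p[1]/2+29.75)
g={"lo":([(180,107),(214,113),(137,218),(167,230)],[(153,61),(187,65),(119,177),(152,187)]),
"up":([(357,139),(399,149),(300,262),(343,273)],[(320,88),(361,95),(273,217),(313,227)])}
M={}
for n,(a,b) in g.items():
    X=[]
    for p,q in zip(a,b):
        x,e=tri([(A,fa(p)),(B,fb(q))]); X.append(x); print(n,np.round(x,1),e)
    X=np.array(X); M[n]=X.mean(0); print(n,M[n],"far-near",X[:2].mean(0)-X[2:].mean(0))
d=M["up"]-M["lo"]; h=np.hypot(*d[:2]); print("len",np.linalg.norm(d),"slope",np.degrees(np.arctan2(d[2],h)),"yaw",np.degrees(np.arctan2(d[1],d[0])))
```

```text
lo [613.4 -58.6  64.3] [0.2, 0.2]
lo [615.4 -76.7  69. ] [0.2, 0.2]
lo [548.  -63.3  58.4] [0.2, 0.2]
lo [547.1 -85.2  56.4] [0.6, 0.6]
lo [580.96753759 -70.94864783  62.00951861] far-near [66.92099424  6.59539476  9.20243596]
up [ 617.7 -137.   104.7] [0.1, 0.1]
up [ 618.  -154.3  113.4] [0.4, 0.4]
up [ 550.3 -142.9  100.2] [0.1, 0.1]
up [ 551.  -160.4  111.4] [0.1, 0.1]
up [ 584.23454623 -148.64692115  107.42555678] far-near [67.19664568  6.00466631  3.2748214 ]
len 90.05726814575333 slope 30.28501212102032 yaw -87.59228098759512
```

Run:
```python
from h import *
A=cam("w",np.load("w4.npy",allow_pickle=True).item());B=cam("w",np.load("w5.npy",allow_pickle=True).item())
for nm,c,im,roi in(("A",A,"pics/w4.png",(375,30,560,210)),("B",B,"pics/w5.png",(352,10,560,195))):
    h=hsv(cv2.imread(im)); x0,y0,x1,y1=roi; m=((h[...,0]>100)&(h[...,0]<125)&(h[...,1]>120)).astype(np.uint8)*255
    n=np.zeros_like(m); n[y0:y1,x0:x1]=m[y0:y1,x0:x1]; e=cv2.Canny(n,50,150)
    for l in (cv2.HoughLinesP(e,1,np.pi/360,30,minLineLength=45,maxLineGap=6)):
        l=l[0]; a=onz(c,l[:2],12); b=onz(c,l[2:],12); print(nm,l,np.round(a),np.round(b),round(np.degrees(np.arctan2(*(b-a)[1::-1]))%90,1))
S,D=cam("scene"),cam("side")
# red handle ends
for nm,c,roi in(("scene",S,(205,180,250,215)),("side",D,(350,160,395,190))):
    h=hsv(cv2.imread(f"pics/{nm}0.png")); x0,y0,x1,y1=roi; m=((h[...,0]<8)|(h[...,0]>172))&(h[...,1]>140); n=np.zeros(m.shape,np.uint8); n[y0:y1,x0:x1]=m[y0:y1,x0:x1]
    r=cv2.minAreaRect(np.argwhere(n)[:,::-1].astype(np.float32)); p=cv2.boxPoints(r); p=p[np.argsort(p[:,1])]; print(nm,r[0],(p[0]+p[1])/2,(p[2]+p[3])/2)
    globals()[nm]=(r[0],(p[0]+p[1])/2,(p[2]+p[3])/2)
print("mid",tri([(S,scene[0]),(D,side[0])])); a=tri([(S,scene[1]),(D,side[2])]); b=tri([(S,scene[2]),(D,side[1])]); print(a,b,np.linalg.norm(a[0]-b[0]),np.degrees(np.arctan2(*(b[0]-a[0])[1::-1])))
```

```text
A [400 170 540 204] [497. -64.  12.] [ 506. -281.   12.] 2.4
A [378 163 418  41] [498. -30.  12.] [658. -23.  12.] 2.8
A [447  60 559  78] [647. -67.  12.] [ 668. -217.   12.] 7.7
A [426  37 559  74] [665. -30.  12.] [ 672. -214.   12.] 2.3
A [419 161 515 189] [517. -85.  12.] [ 517. -234.   12.] 0.1
A [379 165 467 187] [496. -33.  12.] [ 501. -166.   12.] 2.0
A [410 159 472 177] [516. -72.  12.] [ 516. -167.   12.] 0.2
A [406 133 425  78] [547. -52.  12.] [620. -49.  12.] 2.7
B [352 156 475 185] [497. -82.  12.] [ 505. -266.   12.] 2.6
B [357  15 508  55] [664. -30.  12.] [ 673. -231.   12.] 2.7
B [353 142 455 171] [516. -77.  12.] [ 517. -230.   12.] 0.2
B [382  39 508  56] [647. -69.  12.] [ 672. -231.   12.] 8.8
scene (224.79232788085938, 195.69171142578125) [215.41853 185.53676] [234.16612 205.84666]
side (373.3057556152344, 174.2012481689453) [387.84003 164.75397] [358.77148 183.64853]
mid (array([ 586.51940747, -201.40965474,  319.89683857]), [0.0, 0.0])
(array([ 530.6750763 , -204.83919911,  319.21568673]), [1.4, 1.4]) (array([ 642.20273279, -199.62799237,  322.96382005]), [1.8, 1.8]) 111.71223452486124 2.6752390396037034
```

```bash
python3 - <<'E'
from h import *
for w,tc in(("w4",(468.8,104.5,326.9)),("w5",(468.8,14.1,327.0))):
    c=cam("w",np.load(w+".npy",allow_pickle=True).item())
    for r in (98,103): print(w,r,onz(c,(282,r),371.7)-np.array(tc), np.linalg.norm((onz(c,(282,r),371.7)-np.array(tc))[:2]))
E
python3 -m crank '[{"slide":[0.041,-0.022,-0.045],"turn":0.0475},{"slide":[0.041,-0.022,-0.045],"turn":0.0475},{"slide":[0.041,-0.022,-0.045],"turn":0.0475},{"slide":[0.041,-0.022,-0.045],"turn":0.0475},{"slide":[0.041,-0.022,-0.045],"turn":0.0475}]' >/dev/null; python3 -m crank '[{"slide":[0.041,-0.022,-0.045],"turn":0.0475},{"slide":[0.041,-0.022,-0.045],"turn":0.0475},{"slide":[0.041,-0.022,-0.045],"turn":0.0475},{"slide":[0.041,-0.022,-0.045],"turn":0.0475},{"slide":[0,0,0],"turn":0}]' >/dev/null; python3 -m crank '[{"slide":[0,0,0],"turn":0},{"slide":[0,0,0],"turn":0},{"slide":[0,0,0],"turn":0}]'
```

```text
w4 98 [75.30957793 21.37937319 44.8       ] 78.2854400666552
w4 103 [74.01179318 21.00639522 44.8       ] 76.93512961767769
w5 98 [75.42839061 21.14964451 44.7       ] 78.33740851089273
w5 103 [74.1267332  20.78108425 44.7       ] 76.98458312031192
clock: 7.45
tool_pos: [579.5, -44.8, 206.3]
ee_rot: [0.0, 0.691, 0.723, 0.0]
force: [0.5, 0.0, -4.2]
opening: 51.7
finger_force: 28.2
```

```bash
python3 -m crank '[{"slide":[0.003,-0.057,-0.098],"turn":0},{"slide":[0.003,-0.057,-0.098],"turn":0},{"slide":[0.003,-0.056,-0.098],"turn":0},{"slide":[0,0,0],"turn":0},{"slide":[0,0,0],"turn":0}]'; python3 -m crank '[{"slide":[0.0005,-0.012,-0.02],"turn":0},{"slide":[0,0,0],"turn":0},{"slide":[0.0005,-0.012,-0.02],"turn":0},{"slide":[0,0,0],"turn":0},{"slide":[0,0,0],"turn":0}]'
python3 - <<'E'
from h import *
im=eyes.get_image("side"); cv2.imwrite("pics/s6.png",cv2.resize(im[130:310,260:460],(800,600)[0:2] if 0 else (660,594),interpolation=2))
E
```

```text
clock: 7.95
tool_pos: [582.1, -96.1, 117.7]
ee_rot: [-0.0, 0.691, 0.723, -0.0]
force: [-0.0, 0.7, -3.1]
opening: 51.3
finger_force: 28.5
clock: 8.45
tool_pos: [582.7, -103.6, 105.5]
ee_rot: [0.0, 0.691, 0.723, 0.0]
force: [-0.1, 0.0, -3.7]
opening: 51.0
finger_force: 28.6
```

View pics/s6.png

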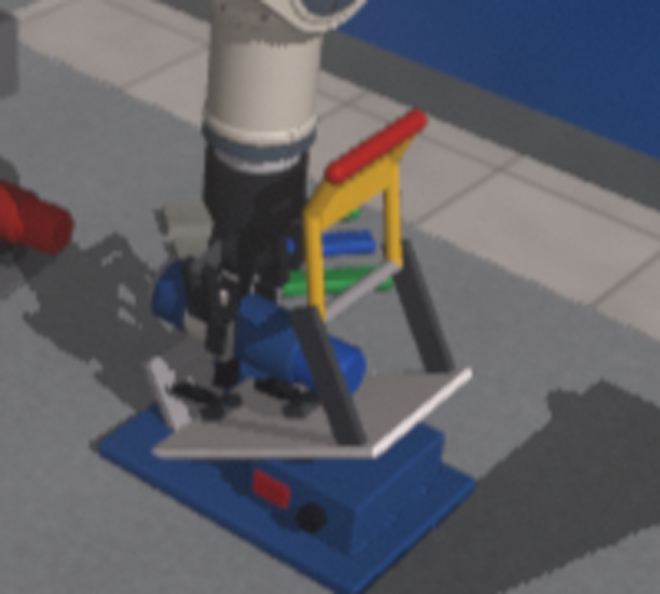

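The level can is about to touch the upper saddle, with cap between the brackets. Continue down in small steps with force watch.

```bash
for k in 1 ; do python3 -m crank '[{"slide":[0,-0.008,-0.014],"turn":0},{"slide":[0,0,0],"turn":0},{"slide":[0,-0.008,-0.014],"turn":0},{"slide":[0,0,0],"turn":0},{"slide":[0,0,0],"turn":0}]'; done
python3 - <<'E'
from h import *
im=eyes.get_image("side"); cv2.imwrite("pics/s7.png",im)
E
```

```text
clock: 9.0
tool_pos: [582.7, -108.4, 96.9]
ee_rot: [0.0, 0.691, 0.723, 0.0]
force: [0.5, 1.4, -0.3]
opening: 51.1
finger_force: 28.9
```

```bash
python3 -m crank '[{"slide":[0,-0.007,-0.0115],"turn":0},{"slide":[0,0,0],"turn":0},{"slide":[0,-0.007,-0.0115],"turn":0},{"slide":[0,0,0],"turn":0},{"slide":[0,0,0],"turn":0}]'
python3 - <<'E'
from h import *
im=eyes.get_image("side"); cv2.imwrite("pics/s8.png",cv2.resize(im[170:290,270:420],(600,480),interpolation=2))
E
```

```text
clock: 9.55
tool_pos: [582.7, -112.1, 90.0]
ee_rot: [-0.0, 0.691, 0.723, 0.0]
force: [1.1, 4.6, -0.8]
opening: 51.1
finger_force: 29.8
```

View pics/s8.png

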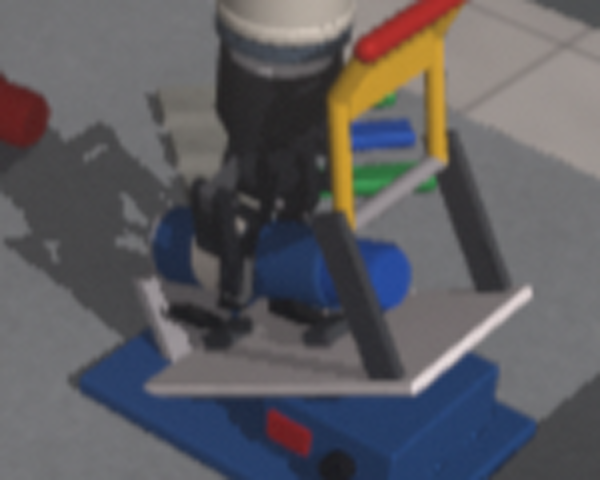

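The can is tilting up on the upper saddle as intended (cap rising at (390,275) in the crop). That was picture 10; from here on, numbers only.

```bash
cat > chk.py <<'E'
from can import *
O=np.array([582.2,-103.8,95.0]); ps=np.radians(-87.5); u=np.array([np.cos(ps),np.sin(ps),0]); yc=np.array([-u[1],u[0],0])
def rims(p,grip,g=8):   # pitch deg, grip point, -> base/cap centres and rims
    a=np.cos(np.radians(p))*u+np.sin(np.radians(p))*np.array([0,0,1]); n=np.cross(a,yc); t=np.linspace(0,2*np.pi,60)
    B,C=grip-(70+g)*a,grip+(110-g)*a
    return [q+r*(np.outer(np.cos(t),yc)+np.outer(np.sin(t),n)) for q,r in((B,26),(C,22))]
def check(name,roi,grip,ps_=(0,5,10,15,20,25,30)):
    im=eyes.get_image(name); c=cam(name); P=can_pts(im,roi)
    print(name,"meas x %d..%d y %d..%d"%(P[:,0].min(),P[:,0].max()+1,P[:,1].min(),P[:,1].max()+1), "right end rows",P[P[:,0]>P[:,0].max()-3,1].mean().round(1))
    for p in ps_:
        b,k=[np.array([proj(c,X) for X in r]) for r in rims(p,grip)]
        print(p,"base",b.min(0).round(1),b.max(0).round(1),"cap",k.min(0).round(1),k.max(0).round(1))
E
python3 -m crank '[{"slide":[0,-0.004,-0.0075],"turn":0},{"slide":[0,0,0],"turn":0},{"slide":[0,-0.004,-0.0075],"turn":0},{"slide":[0,0,0],"turn":0},{"slide":[0,0,0],"turn":0}]'
python3 - <<'E'
from chk import *
t=robot.read_state()["tool_pos"]; check("side",(300,195,385,247),t+[0,0,18.7])
E
```

```text
clock: 10.1
tool_pos: [582.8, -113.8, 85.6]
ee_rot: [-0.0, 0.691, 0.723, 0.001]
force: [1.2, 9.0, 1.5]
opening: 51.2
finger_force: 30.7
side meas x 310..374 y 200..246 right end rows 214.6
0 base [306.1 214.2] [318.6 232.3] cap [363.9 243.8] [374.2 260.1]
5 base [306.1 216.1] [318.5 234.7] cap [364.2 240.6] [374.4 257.5]
10 base [306.2 218.1] [318.7 237.1] cap [364.1 237.3] [374.3 254.7]
15 base [306.5 220.2] [319.2 239.4] cap [363.7 234. ] [374.2 251.7]
20 base [306.8 222.4] [319.8 241.8] cap [362.9 230.7] [373.8 248.6]
25 base [307.2 224.7] [320.7 244.1] cap [361.8 227.3] [373.2 245.4]
30 base [307.8 227. ] [321.8 246.4] cap [360.4 224. ] [372.4 242.2]
```

Run:
```python
from chk import *
im=eyes.get_image("side"); m=blue_mask(im)
for x in range(306,376,4):
    r=np.flatnonzero(m[190:262,x])+190; s=np.split(r,np.flatnonzero(np.diff(r)>1)+1); print(x,[(int(k[0]),int(k[-1])) for k in s if len(k)])
c=cam("side"); t=robot.read_state()["tool_pos"]+[0,0,18.7]
for p in (10,20,25,30):
    b,k=[np.array([proj(c,X) for X in r]) for r in rims(p,t)]; print(p,"cap top",k[k[:,1].argmin()].round(),"bot",k[k[:,1].argmax()].round(),"right",k[k[:,0].argmax()].round(),"base left",b[b[:,0].argmin()].round(),"top",b[b[:,1].argmin()].round())
```

```text
306 [(254, 261)]
310 [(231, 238), (260, 261)]
314 [(228, 229), (231, 241)]
318 [(229, 229)]
322 []
326 []
330 []
334 [(242, 242)]
338 [(228, 243)]
342 [(228, 243)]
346 [(228, 244)]
350 [(233, 245)]
354 []
358 [(201, 206)]
362 [(201, 206), (229, 239)]
366 [(200, 206), (229, 245)]
370 [(200, 206), (232, 242)]
374 []
10 cap top [371. 237.] bot [367. 255.] right [374. 243.] base left [306. 230.] top [314. 218.]
20 cap top [369. 231.] bot [368. 249.] right [374. 238.] base left [307. 233.] top [314. 222.]
25 cap top [367. 227.] bot [367. 245.] right [373. 236.] base left [307. 234.] top [314. 225.]
30 cap top [366. 224.] bot [367. 242.] right [372. 234.] base left [308. 236.] top [314. 227.]
```

```bash
python3 -m crank '[{"slide":[0,-0.002,-0.005],"turn":0},{"slide":[0,0,0],"turn":0},{"slide":[0,0,0],"turn":0},{"slide":[0,0,0],"turn":0}]';python3 -m crank '[{"slide":[0,-0.002,-0.004],"turn":0},{"slide":[0,0,0],"turn":0},{"slide":[0,0,0],"turn":0},{"slide":[0,0,0],"turn":0}]'
cat > bl.py <<'E'
from chk import *
im=eyes.get_image("side"); m=blue_mask(im)
for x in (310,314,338,346,362,366,370):
    r=np.flatnonzero(m[222:252,x])+222; print(x,(r.min(),r.max()) if len(r) else 0,end=" ")
c=cam("side"); t=robot.read_state()["tool_pos"]+[0,0,18.7]; print()
for p in (20,25,30):
    b,k=[np.array([proj(c,X) for X in r]) for r in rims(p,t)]; print(p,"cap top",k[k[:,1].argmin()].round(1),"bot",k[k[:,1].argmax()].round(1),"right",k[k[:,0].argmax()].round(1),"base left",b[b[:,0].argmin()].round(1),"top",b[b[:,1].argmin()].round(1))
E
python3 bl.py
```

```text
clock: 10.6
tool_pos: [582.8, -114.2, 84.2]
ee_rot: [-0.0, 0.691, 0.723, 0.001]
force: [1.8, 10.7, 1.5]
opening: 51.4
finger_force: 31.2
clock: 11.0
tool_pos: [582.9, -114.7, 83.0]
ee_rot: [-0.0, 0.691, 0.723, 0.001]
force: [1.5, 11.2, 0.9]
opening: 51.1
finger_force: 31.5
310 (np.int64(235), np.int64(236)) 314 (np.int64(230), np.int64(244)) 338 (np.int64(230), np.int64(244)) 346 (np.int64(229), np.int64(244)) 362 (np.int64(228), np.int64(239)) 366 (np.int64(228), np.int64(243)) 370 (np.int64(232), np.int64(240)) 
20 cap top [369.6 231.7] bot [367.9 249.6] right [374.  239.4] base left [307.  233.8] top [314.  223.3]
25 cap top [367.6 228.3] bot [367.7 246.4] right [373.4 237.1] base left [307.5 235.1] top [314.1 225.6]
30 cap top [365.9 225. ] bot [367.1 243.2] right [372.6 234.8] base left [308.  237.4] top [314.3 227.9]
```

```bash
python3 -m crank '[{"slide":[0,0,-0.006],"turn":0},{"slide":[0,0,0],"turn":0},{"slide":[0,0,0],"turn":0},{"slide":[0,0,0],"turn":0}]';python3 -m crank '[{"slide":[0,0,-0.006],"turn":0},{"slide":[0,0,0],"turn":0},{"slide":[0,0,0],"turn":0},{"slide":[0,0,0],"turn":0}]'; python3 bl.py
```

```text
clock: 11.45
tool_pos: [583.0, -114.9, 81.6]
ee_rot: [-0.0, 0.691, 0.723, 0.001]
force: [1.7, 10.0, 4.4]
opening: 51.3
finger_force: 32.3
clock: 11.85
tool_pos: [583.1, -114.9, 81.1]
ee_rot: [-0.0, 0.691, 0.723, 0.001]
force: [-4.5, 11.6, 19.1]
opening: 51.2
finger_force: 33.4
310 0 314 (np.int64(231), np.int64(244)) 338 (np.int64(230), np.int64(244)) 346 (np.int64(228), np.int64(244)) 362 (np.int64(227), np.int64(239)) 366 (np.int64(228), np.int64(243)) 370 (np.int64(232), np.int64(239)) 
20 cap top [369.7 232.3] bot [368.  250.2] right [374.  239.9] base left [307.1 234.4] top [314.1 223.9]
25 cap top [367.7 228.9] bot [367.7 247. ] right [373.5 237.7] base left [307.6 235.6] top [314.2 226.2]
30 cap top [366.  225.7] bot [367.2 243.7] right [372.7 235.4] base left [308.1 237.9] top [314.4 228.5]
```

```bash
python3 -m crank '[{"slide":[0,0,0.005],"turn":0},{"slide":[0,0,0],"turn":0},{"slide":[0,0,0],"turn":0},{"slide":[0,0,0],"turn":0}]'; python3 -m crank '[{"slide":[0,0,0],"turn":0},{"slide":[0,0,0],"turn":0},{"slide":[0,0,0],"turn":0},{"slide":[0,0,0],"turn":0},{"slide":[0,0,0],"turn":0}]' 1; python3 bl.py
```

```text
clock: 12.3
tool_pos: [583.0, -115.1, 81.5]
ee_rot: [-0.0, 0.691, 0.723, 0.001]
force: [-0.2, 8.3, 7.2]
opening: 50.8
finger_force: 32.4
clock: 12.8
tool_pos: [582.4, -116.2, 80.6]
ee_rot: [-0.0, 0.691, 0.723, -0.0]
force: [-0.2, -0.4, -0.4]
opening: 85.6
finger_force: 0.0
310 0 314 (np.int64(232), np.int64(244)) 338 (np.int64(230), np.int64(244)) 346 (np.int64(228), np.int64(244)) 362 (np.int64(227), np.int64(239)) 366 (np.int64(228), np.int64(242)) 370 (np.int64(232), np.int64(238)) 
20 cap top [369.9 232.8] bot [368.2 250.7] right [374.3 240.5] base left [307.3 234.9] top [314.3 224.4]
25 cap top [367.9 229.5] bot [368.  247.6] right [373.7 238.2] base left [307.7 236.1] top [314.3 226.6]
30 cap top [366.2 226.2] bot [367.4 244.3] right [372.9 235.9] base left [308.3 238.4] top [314.6 228.9]
```

Can released and stable. Retreat up, close the fingers and go behind the clamp handle.

```bash
python3 -m crank '[{"slide":[0,0,0.04],"turn":0},{"slide":[0,0.02,0.12],"turn":0},{"slide":[0,0.02,0.16],"turn":0},{"slide":[0,0,0.16],"turn":0},{"slide":[0,0,0.16],"turn":0}]'; python3 -m crank '[{"slide":[0,0,0.16],"turn":0},{"slide":[0,0,0.16],"turn":0},{"slide":[0.005,-0.15,0.05],"turn":0},{"slide":[0.005,-0.16,0],"turn":0},{"slide":[0.005,-0.16,0],"turn":0}]' -1 40;  python3 -m crank '[{"slide":[0,0,0],"turn":0},{"slide":[0,0,0],"turn":0},{"slide":[0,0,0],"turn":0}]'
python3 - <<'E'
from h import *
S,D=cam("scene"),cam("side"); o=[]
for nm,c,roi in(("scene",S,(205,175,250,220)),("side",D,(345,155,400,195))):
    h=hsv(eyes.get_image(nm)); x0,y0,x1,y1=roi; m=((h[...,0]<8)|(h[...,0]>172))&(h[...,1]>140); n=np.zeros(m.shape,np.uint8); n[y0:y1,x0:x1]=m[y0:y1,x0:x1]
    q=np.argwhere(n)[:,::-1].astype(np.float32); r=cv2.minAreaRect(q); print(nm,len(q),r); o.append((c,r[0]))
print(tri(o))
E
```

```text
clock: 13.35
tool_pos: [582.1, -103.8, 275.6]
ee_rot: [0.0, 0.691, 0.723, 0.0]
force: [1.6, -0.3, 0.4]
opening: 85.1
finger_force: 0.0
clock: 13.85
tool_pos: [587.0, -246.3, 386.1]
ee_rot: [0.001, 0.69, 0.723, 0.001]
force: [0.5, 0.2, -1.5]
opening: 12.3
finger_force: 0.0
clock: 14.15
tool_pos: [586.8, -244.4, 384.1]
ee_rot: [-0.0, 0.691, 0.723, 0.0]
force: [-0.6, -0.1, 0.7]
opening: 0.1
finger_force: 0.0
scene 115 ((225.0, 195.5), (27.643280029296875, 4.484354496002197), 47.48955154418945)
side 195 ((373.3057556152344, 174.2012481689453), (5.701416015625, 34.669647216796875), 56.97612762451172)
(array([ 586.52518924, -201.04039179,  320.04971264]), [0.4, 0.4])
```

```bash
python3 -m crank '[{"slide":[0,0,-0.13],"turn":0},{"slide":[0,0,-0.124],"turn":0},{"slide":[0,0.04,0],"turn":0},{"slide":[0,0.04,0],"turn":0},{"slide":[0,0,0],"turn":0}]'; python3 -m crank '[{"slide":[0,0.035,0],"turn":0},{"slide":[0,0.035,0],"turn":0},{"slide":[0,0.035,-0.01],"turn":0},{"slide":[0,0.035,-0.01],"turn":0},{"slide":[0,0,0],"turn":0}]'; python3 -m crank '[{"slide":[0,0.033,-0.013],"turn":0},{"slide":[0,0.032,-0.015],"turn":0},{"slide":[-0.003,0.03,-0.02],"turn":0},{"slide":[-0.003,0.028,-0.02],"turn":0},{"slide":[0,0,0],"turn":0}]'
python3 - <<'E'
from h import *
S,D=cam("scene"),cam("side")
for nm,c in(("scene",S),("side",D)):
    h=hsv(eyes.get_image(nm)); m=((h[...,0]<8)|(h[...,0]>172))&(h[...,1]>140); x0,y0,x1,y1={"scene":(190,165,300,270),"side":(295,130,400,260)}[nm]; n=np.zeros(m.shape,np.uint8); n[y0:y1,x0:x1]=m[y0:y1,x0:x1]
    k,l,s,ce=cv2.connectedComponentsWithStats(n); print(nm,[(s[j].tolist(),ce[j].round(1).tolist()) for j in range(1,k) if s[j,4]>15])
for a in(100,80,60,50,40): r=np.radians(a); X=(586-.0436*122*np.cos(r),-199.2+122*np.cos(r),199.7+122*np.sin(r)); print(a,proj(S,X).round(),proj(D,X).round())
E
```

```text
clock: 14.75
tool_pos: [588.1, -219.1, 310.0]
ee_rot: [0.001, 0.69, 0.724, 0.001]
force: [0.1, 0.0, 0.3]
opening: 0.0
finger_force: 0.0
clock: 15.25
tool_pos: [586.8, -177.2, 301.0]
ee_rot: [-0.001, 0.69, 0.723, 0.0]
force: [-0.2, -1.1, -0.2]
opening: 0.1
finger_force: 0.0
clock: 15.75
tool_pos: [584.5, -140.7, 279.8]
ee_rot: [-0.001, 0.69, 0.723, -0.0]
force: [-0.3, 1.0, -0.5]
opening: 0.2
finger_force: 0.0
scene [([250, 192, 11, 13, 51], [255.2, 198.0])]
side [([329, 170, 17, 13, 96], [337.4, 176.6])]
100 [219. 198.] [380. 177.]
80 [232. 193.] [365. 171.]
60 [245. 192.] [350. 170.]
50 [251. 193.] [343. 172.]
40 [256. 195.] [338. 176.]
```

```bash
python3 -m crank '[{"slide":[0,-0.02,0.01],"turn":0},{"slide":[0,0,0.1],"turn":0},{"slide":[-0.003,0.07,0.02],"turn":0},{"slide":[-0.003,0.058,0],"turn":0},{"slide":[0,0,0],"turn":0}]'; python3 -m crank '[{"slide":[0,0.02,-0.04],"turn":0},{"slide":[0,0.02,-0.04],"turn":0},{"slide":[0,0.02,-0.04],"turn":0},{"slide":[0,0,0],"turn":0}]'
```

```text
clock: 16.35
tool_pos: [583.1, -108.2, 320.1]
ee_rot: [-0.0, 0.69, 0.723, 0.0]
force: [-0.2, 0.5, -0.6]
opening: -0.0
finger_force: 0.0
clock: 16.75
tool_pos: [582.0, -90.9, 281.0]
ee_rot: [-0.002, 0.691, 0.723, -0.001]
force: [-0.5, 0.1, 1.2]
opening: -0.1
finger_force: 0.0
```

```bash
python3 -m crank '[{"slide":[0,0.01,-0.04],"turn":0},{"slide":[0,0.008,-0.04],"turn":0},{"slide":[0,0.008,-0.04],"turn":0},{"slide":[0,0.006,-0.04],"turn":0},{"slide":[0,0,0],"turn":0}]'; python3 -m crank '[{"slide":[0,0.005,-0.035],"turn":0},{"slide":[0,0.003,-0.035],"turn":0},{"slide":[0,0,-0.035],"turn":0},{"slide":[0,-0.003,-0.02],"turn":0},{"slide":[0,0,0],"turn":0}]'
```

```text
clock: 17.25
tool_pos: [582.2, -81.8, 233.9]
ee_rot: [-0.001, 0.691, 0.723, -0.001]
force: [0.2, -0.6, -0.3]
opening: -0.3
finger_force: 0.0
clock: 17.75
tool_pos: [582.8, -80.7, 197.4]
ee_rot: [-0.001, 0.691, 0.723, -0.001]
force: [0.5, -0.1, 0.3]
opening: 0.0
finger_force: 0.0
```

```bash
cat > hd.py <<'E'
from h import *
S,D=cam("scene"),cam("side")
for nm,c in(("scene",S),("side",D)):
    h=hsv(eyes.get_image(nm)); m=((h[...,0]<8)|(h[...,0]>172))&(h[...,1]>140); x0,y0,x1,y1={"scene":(190,165,315,270),"side":(285,130,400,272)}[nm]; n=np.zeros(m.shape,np.uint8); n[y0:y1,x0:x1]=m[y0:y1,x0:x1]
    k,l,s,ce=cv2.connectedComponentsWithStats(n); print(nm,[(s[j].tolist(),ce[j].round(1).tolist()) for j in range(1,k) if s[j,4]>15])
for a in(50,40,20,10,0,-5,-10,-15,-19.6):
    r=np.radians(a); b=np.array([586-.0436*122*np.cos(r),-199.2+122*np.cos(r),199.7+122*np.sin(r)]); e=[proj(c,b+k*np.array([.999,.0436,0])).round(1).tolist() for c in(S,D) for k in(-54,54)]; print(a,"scene",e[:2],"side",e[2:])
E
python3 hd.py
```

```text
scene [([242, 183, 21, 22, 127], [252.1, 193.9])]
side [([329, 163, 30, 20, 202], [343.0, 173.0])]
50 scene [[242.0, 182.9], [260.2, 203.5]] side [[329.4, 181.0], [356.7, 164.2]]
40 scene [[246.8, 185.1], [265.0, 205.6]] side [[323.9, 184.3], [351.2, 167.5]]
20 scene [[253.6, 192.1], [271.7, 212.4]] side [[316.1, 194.3], [343.1, 177.4]]
10 scene [[255.5, 196.6], [273.5, 216.8]] side [[314.0, 200.7], [340.8, 183.6]]
0 scene [[256.3, 201.5], [274.1, 221.8]] side [[313.0, 207.6], [339.6, 190.4]]
-5 scene [[256.4, 204.1], [274.1, 224.4]] side [[313.0, 211.3], [339.5, 194.0]]
-10 scene [[256.1, 206.7], [273.7, 227.1]] side [[313.2, 215.1], [339.6, 197.6]]
-15 scene [[255.7, 209.4], [273.2, 229.8]] side [[313.8, 218.9], [340.1, 201.3]]
-19.6 scene [[255.0, 211.9], [272.4, 232.4]] side [[314.5, 222.4], [340.7, 204.8]]
```

```bash
python3 -m crank '[{"slide":[0,0.01,0.14],"turn":0},{"slide":[0,0,0.14],"turn":0},{"slide":[0,0,0.13],"turn":0},{"slide":[0.003,-0.065,0],"turn":0},{"slide":[0.003,-0.062,0],"turn":0}]'; python3 -m crank '[{"slide":[0,0,-0.02],"turn":0},{"slide":[0,0,0],"turn":0}]'
```

```text
clock: 18.35
tool_pos: [586.2, -116.1, 324.3]
ee_rot: [0.002, 0.69, 0.723, 0.001]
force: [0.3, -0.1, -0.1]
opening: 0.0
finger_force: 0.0
clock: 18.55
tool_pos: [584.8, -115.6, 314.9]
ee_rot: [-0.001, 0.691, 0.723, -0.0]
force: [-0.3, -0.4, -0.1]
opening: 0.0
finger_force: 0.0
```

```bash
python3 -m crank '[{"slide":[0,-0.008,-0.046],"turn":0},{"slide":[0,0.018,-0.024],"turn":0},{"slide":[0,0.018,-0.025],"turn":0},{"slide":[0,0.02,-0.028],"turn":0},{"slide":[0,0.02,-0.029],"turn":0}]'; python3 hd.py | head -2
```

```text
clock: 19.05
tool_pos: [585.4, -93.5, 269.6]
ee_rot: [-0.0, 0.691, 0.723, 0.001]
force: [-0.8, 3.5, 4.8]
opening: 0.1
finger_force: 2.4
scene [([250, 188, 6, 8, 24], [252.5, 191.0]), ([259, 199, 11, 11, 47], [264.0, 203.4])]
side [([319, 171, 30, 20, 145], [333.0, 181.3])]
```

```bash
python3 -m crank '[{"slide":[0,0.016,-0.032],"turn":0},{"slide":[0,0.014,-0.033],"turn":0},{"slide":[0,0.012,-0.034],"turn":0},{"slide":[-0.003,0.008,-0.034],"turn":0},{"slide":[-0.003,0.005,-0.035],"turn":0}]';  python3 -m crank '[{"slide":[0,0,-0.035],"turn":0},{"slide":[0,-0.003,-0.035],"turn":0},{"slide":[0,-0.004,-0.035],"turn":0},{"slide":[0,-0.006,-0.03],"turn":0}]'; python3 hd.py | head -2
```

```text
clock: 19.65
tool_pos: [583.5, -78.7, 218.6]
ee_rot: [0.0, 0.691, 0.723, -0.0]
force: [0.8, 0.7, 2.0]
opening: -0.1
finger_force: 0.9
clock: 20.05
tool_pos: [583.2, -83.0, 178.0]
ee_rot: [-0.0, 0.691, 0.723, -0.0]
force: [0.6, 1.7, 1.9]
opening: -0.1
finger_force: 0.8
scene [([256, 209, 4, 6, 16], [257.3, 211.5]), ([264, 220, 10, 10, 39], [268.5, 223.9])]
side [([314, 200, 28, 21, 124], [326.7, 210.6])]
```

```bash
python3 -m crank '[{"slide":[0,-0.004,-0.018],"turn":0},{"slide":[0,-0.003,-0.015],"turn":0},{"slide":[0,-0.001,-0.007],"turn":0},{"slide":[0,0,0],"turn":0}]'; python3 -m crank '[{"slide":[0,0,-0.007],"turn":0},{"slide":[0,0,0],"turn":0},{"slide":[0,0,0],"turn":0}]'; python3 hd.py | head -2
```

```text
clock: 20.55
tool_pos: [583.4, -85.3, 167.0]
ee_rot: [0.0, 0.691, 0.723, -0.0]
force: [-0.2, -0.6, 0.5]
opening: -0.1
finger_force: 0.0
clock: 20.85
tool_pos: [583.7, -85.2, 166.5]
ee_rot: [0.0, 0.691, 0.723, 0.0]
force: [-2.9, -0.9, 12.0]
opening: 0.1
finger_force: 6.3
scene [([264, 222, 10, 12, 41], [268.0, 227.1])]
side [([314, 204, 28, 21, 125], [327.3, 214.4])]
```

```bash
python3 -m crank '[{"slide":[0,0,-0.006],"turn":0},{"slide":[0,0,0],"turn":0},{"slide":[0,0,0],"turn":0},{"slide":[0,0,0],"turn":0}]'; python3 -m crank '[{"slide":[0,0,0.04],"turn":0},{"slide":[0,0.02,0.12],"turn":0},{"slide":[0,0.06,0.15],"turn":0},{"slide":[0,0.06,0.15],"turn":0},{"slide":[0,0,0],"turn":0}]'; python3 -m crank '[{"slide":[0,0.1,0.05],"turn":0},{"slide":[-0.05,0.12,0],"turn":0},{"slide":[-0.1,0.12,0],"turn":0},{"slide":[0,0,0],"turn":0},{"slide":[0,0,0],"turn":0}]' | head -2; python3 hd.py | sed -n '1,2p;9,11p'
python3 - <<'E'
from chk import *
im=eyes.get_image("side"); m=blue_mask(im); c=cam("side")
for x in (308,310,312,314,350,358,362,366,370,372):
    r=np.flatnonzero(m[222:252,x])+222; print(x,(int(r.min()),int(r.max())) if len(r) else 0,end=" ")
a=np.cos(np.pi/6)*u+[0,0,.5]
for g in (0,6,12):
    b,k=[np.array([proj(c,X) for X in r]) for r in rims(30,O+a*g,0)]; print(g,b.min(0).round(1),b.max(0).round(1),k.min(0).round(1),k.max(0).round(1))
E
```

```text
clock: 21.35
tool_pos: [583.8, -85.3, 166.2]
ee_rot: [0.001, 0.691, 0.723, 0.0]
force: [-8.7, -1.0, 26.3]
opening: -0.2
finger_force: 13.0
clock: 21.85
tool_pos: [586.5, -41.5, 308.2]
ee_rot: [0.004, 0.69, 0.724, 0.004]
force: [-0.0, 0.1, -0.2]
opening: 0.2
finger_force: 0.0
clock: 22.35
tool_pos: [538.0, 59.5, 316.2]
scene [([255, 212, 19, 22, 81], [263.7, 222.3])]
side [([314, 204, 28, 21, 148], [327.9, 213.8])]
-10 scene [[256.1, 206.7], [273.7, 227.1]] side [[313.2, 215.1], [339.6, 197.6]]
-15 scene [[255.7, 209.4], [273.2, 229.8]] side [[313.8, 218.9], [340.1, 201.3]]
-19.6 scene [[255.0, 211.9], [272.4, 232.4]] side [[314.5, 222.4], [340.7, 204.8]]
308 0 310 0 312 (236, 243) 314 (236, 244) 350 (234, 244) 358 0 362 (227, 239) 366 (228, 242) 370 (232, 238) 372 0 0 [306.8 228.2] [320.8 247.5] [359.1 225.3] [371.1 243.4]
6 [308.3 228. ] [322.3 247.4] [361.  225.2] [373.  243.3]
12 [309.9 227.9] [323.9 247.4] [362.9 225. ] [374.9 243.2]
```

```bash
python3 -c "
from station import job_done
print(job_done())"
```

```text
the job is handed in; nothing more can be done
None
```

The blue can is in the cradle, base about 4 mm from the foot stop with the cap up the slope, the clamp is pressed down against its stop, and the job is handed in at about 22.5 s. The hand-in returned no verdict. The red can, discs and carton were never touched or approached, but I did not re-measure their positions at the end.

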